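Start the filter cap on its thread without crossing it

ROBOT

A 6-joint arm with a two-finger parallel gripper is mounted at the origin on a cart in front of the work surface, level with it; the furniture and walls round the work are solid. World frame = base frame: x ahead of the robot, y to its left, z up, the work surface at z = 0. Lengths are in m, angles in rad, forces in N, time in s.
With the tool pointing down it reaches from about 0.375 to 0.925 m from the base axis. Payload 5.7 kg.
Tool frame: the origin (TCP) lies midway between the tips of the shut fingers; the grasp point (between the pads) lies 19 mm behind it; z points along the fingers, y is the direction in which the jaws open and shut (so a half turn about z gives the same grasp; the last joint's range is limited). The gripper opens to 88 mm and grips with 3 to 60 N. Pads are 20 mm wide; open, the fingers measure 115 mm over their backs; the gripper's body (75 mm by 178 mm) begins 61 mm behind the grasp point.
Start: joints at [1.035, 0.359, 1.51, -0, 1.272, -0.115], TCP at [0.245, 0.548, 0.223] pointing down, gripper open.
Joint ranges: [-2.97, 2.97], [-1.01, 2.36], [0.21, 2.38], [-0.96, 4.11], [0.2, 2.71], [-2.98, 2.98]. Speed limits (rad/s): [2.39, 2.39, 3.14, 3.14, 3.14, 3.14].

INTERFACE

Orientations are given as a unit quaternion [w, x, y, z].
In Python, from workcell import robot, readout, camera, camera_model gives the robot as it stands. The module is installed in compiled form; this text tells all that it offers. Calls block until the motion is done:
- robot.move_to(position, orientation): joint-space move of the TCP to a pose.
- robot.move_l(position, feed=0.15, rotation=None, stop_force=None): straight line of the TCP; rotation=None keeps the orientation; feed is the mean speed in m/s. With stop_force (N) it stops when the force on the tool has changed by that much, and returns True; else False.
- robot.movej(angles): joint-space move.
- robot.gripper_open() and robot.grab(squeeze=None): open the fingers fully, or close them until they stop; squeeze is the grip in N (None keeps the last).
- robot.sleep(seconds).
- robot.ik(position, orientation): joint angles nearest the present ones, or None.
- readout.observe(): the state.
- camera(name): name is "side" or "top"; returns the picture (400x640x3 uint8, blue, green, red); there is no depth.
- camera_model(name): a dict with "K" (3x3 intrinsics, pixels), "R" (3x3) and "t" (3): a world point X has camera coordinates R X + t. Camera axes: x right, y down, z forward; pixel columns grow to the right and rows downward; lengths in m; the calibration is good to about 2 mm. A picture is of the moment at which its call begins. camera_model takes no time and is no camera call.
A pose or a line that the arm cannot do raises robot.MotionError and nothing moves.
- robot.hand_in(): hands the job in, once; it reports no verdict.
The state is a dict: "t": time; "q": joint angles; "qvel": joint speeds; "tau": joint torques, N m; "tcp_pos": TCP position; "eef_rot": TCP orientation; "wrist_force": force on the tool from outside, world axes, zero at the start; "torque": the same for the moment, N m; "gripper_width": opening from 0.0 (shut) to 1.0 (fully open).
Only numpy, scipy, OpenCV 4.12 (cv2) and the standard library are available. Lean on these libraries where they do the work, as an engineer would, in place of code of your own. Each camera call takes 0.05 s, during which the arm holds its last target. There are 200 camera calls.

TASK

Of the two filter housings on the bench, one has its cap home and the other has its cap only standing high on top of the thread. Start that loose cap properly: without lifting it off, turn it backward (anticlockwise seen from above) until it drops a step between the threads, then turn it forward (clockwise) about 50 degrees so that it is caught under the thread, down on the shoulder. Let go of it, and leave the closed housing alone.

Things in the scene. Friction and masses are not known exactly. Their poses are not given: they have to be found in the camera images.
- cap: Loose aluminium cap standing mouth down on the open housing's thread: 64 mm across, round part 26 mm high, 60 mm with the grip bar on top. Origin at the centre of its rim's underside, z up. Three lobes outside (at 0, 120, 240 degrees from its x) stand over three lugs inside. 0.16 kg; turns easily, has 2 mm side play, drops by its own weight when not held.
- cap_pointer (a point): Point 30 mm from the cap's axis along the cap's x, at the height of its rim's underside, below one lobe. The grip bar on the cap runs along this x: 48 mm long, 14 mm thick (along the cap's y), 26 to 60 mm above the rim, centred on the axis. Pinch it across its thickness from above, fingertips at least 28 mm above the rim.
- open_housing: Fixed grey housing, foot 100 mm wide; origin under its centre, z up; shoulder at 60 mm; brass outlet at its x. Thread gaps at 0, 120, 240 degrees from its x (dark pins). Start: cap x 42-72 degrees clockwise of housing x, rim 11 mm over the shoulder. Within 19 degrees of housing x (first gap going back) the cap drops onto it; then clockwise it is caught from 31 degrees; stop at 62.
- closed_housing: The other housing, of the same shape, with an identical cap already home (rim on the shoulder, top of the grip bar 120 mm above the bench); fixed, in one piece, to be left alone. Origin at the centre of its underside.
Mind the look-alikes: they are no part of the job. What is shaped like the cap but brown is not meant.

How it is judged:
By the outcome, as a careful person would: the job done as asked, in the order asked, and still so for the second after the job is handed in, with the robot touching nothing.
It also fails if it takes over 38 s, if anything falls off the work surface, if the arm or the gripper's body presses on something with over 40 N, if the wrist force passes 120 N, or if a joint passes its speed limit or range.

## Working session

There is one attempt and no reset: what is moved stays moved. The work goes in short steps, each a Python script; the robot and the scene stay as the last script left them, time stands still between calls to the robot, and variables do not carry over. Pictures are saved under pics/ and viewed, about 8 in all and at most 12, crops included, and the job is handed in when it is done.

```bash
mkdir -p pics; python3 - <<'E'
from workcell import robot, readout, camera, camera_model
import cv2
for n in("side","top"):
    cv2.imwrite(f"pics/{n}0.png",camera(n)); m=camera_model(n); print(n,m["K"].tolist(),m["R"].tolist(),m["t"].tolist(), (-m["R"].T@m["t"]).tolist())
o=readout.observe();print(o["t"],o["tcp_pos"],o["eef_rot"],o["gripper_width"])
E
```

```text
side [[416.9319373009412, 0.0, 320.2834561964465], [0.0, 416.9319373009412, 205.30388715958688], [0.0, 0.0, 1.0]] [[0.8645479855091328, -0.5022924295139927, -0.01609645939428135], [-0.21524234543333787, -0.3411529509359653, -0.9150330031206738], [0.45412279560098795, 0.7945545791955477, -0.403057697104186]] [-0.40631482488749826, 0.1882996362000435, 0.7821237736917134] [0.036628484064049, -0.7612899098749335, 0.4810011585931775]
top [[431.7709006064284, 0.0, 320.97867605396584], [0.0, 431.7709006064284, 201.2667085608144], [0.0, 0.0, 1.0]] [[-0.005145065619219375, -0.9993466274295907, -0.035774942975175146], [-0.9899040025831174, 0.010157440389487382, -0.14137500512699422], [0.14164601642721036, 0.03468637556501281, -0.9893094871578181]] [0.05521081566675415, 0.46797994662188924, 0.8837439596378766] [0.3383604741348233, 0.019767389135609326, 0.9424321146232583]
0.1 [0.24480015 0.54714356 0.22193679] [-2.60467883e-04  2.08845311e-01  9.77948372e-01 -7.41104008e-04] 1.0008214280152545
```

View pics/top0.png

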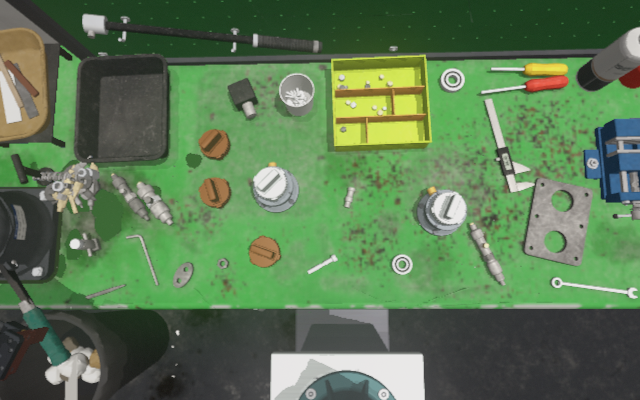

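View pics/side0.png

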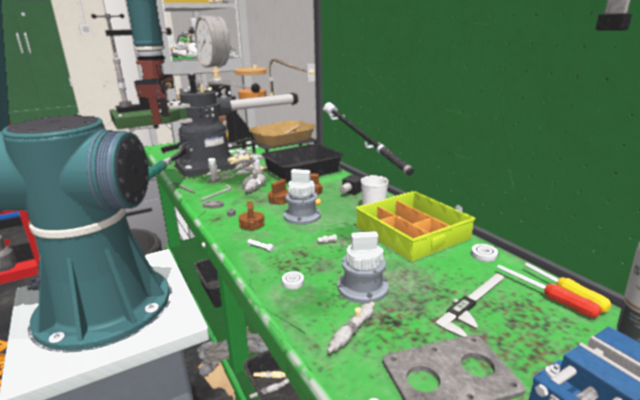

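The top view shows two housings with silver caps, at about (272,186) and (445,211). There are three brown look-alikes at (214,144), (214,192) and (264,252). In the side view the housings are at (302,195) and (364,265). Next I'll enlarge both to see which cap stands high.

```bash
python3 - <<'E'
import cv2,numpy as np
t=cv2.imread("pics/top0.png");s=cv2.imread("pics/side0.png")
f=lambda i,x,y,w,h,k:cv2.resize(i[y:y+h,x:x+w],None,fx=k,fy=k,interpolation=cv2.INTER_CUBIC)
a=np.hstack([f(t,238,150,70,70,5.5),f(t,408,175,70,70,5.5)])
cv2.imwrite("pics/c1.png",a)
b=np.hstack([f(s,274,160,60,70,6),f(s,332,230,60,70,6)])
cv2.imwrite("pics/c2.png",b)
E
```

```text
(no output)
```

View pics/c1.png

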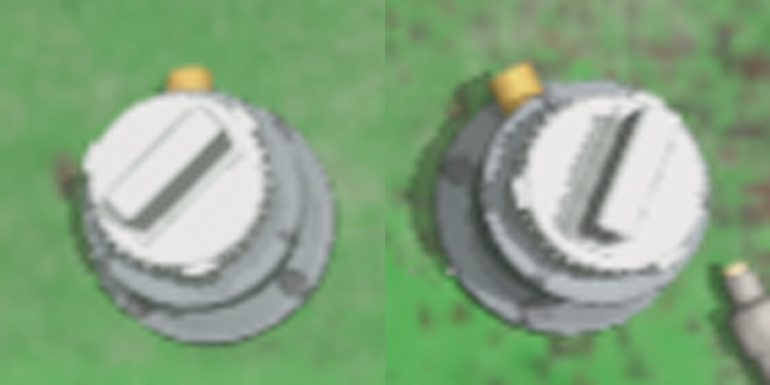

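View pics/c2.png

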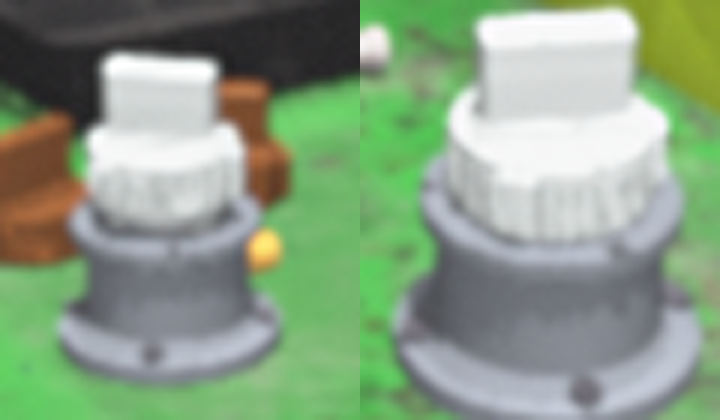

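The crops show silver caps on both housings. Neither is obviously higher by eye, so I'll triangulate the bar-top centres. I read left as top (267.6,180.5), side (301,171.2), and right as top (453.8,206.6), side (365.5,234.3).

```bash
cat > h.py <<'E'
import numpy as np, cv2
from workcell import robot, readout, camera, camera_model
M={n:camera_model(n) for n in("side","top")}
def proj(n,X):
    c=M[n]["R"]@np.array(X)+M[n]["t"]; p=M[n]["K"]@c; return p[:2]/p[2]
def back(n,uv,z):
    m=M[n]; d=m["R"].T@np.linalg.solve(m["K"],[*uv,1]); o=-m["R"].T@m["t"]; return o+d*(z-o[2])/d[2]
def tri(a,b):
    P=[M[n]["K"]@np.c_[M[n]["R"],M[n]["t"]] for n in("top","side")]
    X=cv2.triangulatePoints(*P,np.array(a,float).reshape(2,1),np.array(b,float).reshape(2,1)).ravel(); return X[:3]/X[3]
E
python3 - <<'E'
from h import *
T=lambda ox,x,y:(ox+x/5.5,y/5.5)
for nm,a,b,foot,cor,o in(("L",(267.6,180.5),(301,171.2),(276,189.5),[(103,203),(192,110),(225,135),(128,222)],(238,150)),("R",(453.8,206.6),(365.5,234.3),(440.5,212.6),[(255,110),(290,125),(247,240),(212,228)],(408,175))):
    X=tri(a,b); print(nm,"bar top",X.round(4),"reproj",proj("top",X).round(1),proj("side",X).round(1))
    print(" foot xy at z=.01",back("top",foot,.01).round(4), " bar@.120",back("top",a,.12).round(4)," bar@.131",back("top",a,.131).round(4))
    for z in(.12,.131): 
        c=back("top",a,z); print("  side pred",z,proj("side",c).round(1))
    C=np.array([back("top",(o[0]+x/5.5,o[1]+y/5.5),X[2])[:2] for x,y in cor])
    print("  corners",C.round(4).tolist(), "edge len",np.linalg.norm(np.roll(C,-1,0)-C,axis=1).round(4))
out=(((238+190/5.5),(150+80/5.5)),((408+130/5.5),175+85/5.5))
for p in out: print("outlet @.03/.04",back("top",p,.03).round(4),back("top",p,.045).round(4))
E
```

```text
L bar top [0.4988 0.15   0.1283] reproj [268.1 179.3] [299.9 171.4]
 foot xy at z=.01 [0.499  0.1513 0.01  ]  bar@.120 [0.498  0.1524 0.12  ]  bar@.131 [0.4959 0.1506 0.131 ]
  side pred 0.12 [299.4 174.2]
  side pred 0.131 [298.8 170.5]
  corners [[0.4841, 0.172], [0.517, 0.141], [0.5079, 0.1293], [0.4773, 0.1631]] edge len [0.0451 0.0148 0.0456 0.0112]
R bar top [ 0.4461 -0.206   0.118 ] reproj [454.5 205.3] [363.9 234.7]
 foot xy at z=.01 [ 0.4446 -0.2049  0.01  ]  bar@.120 [ 0.4433 -0.204   0.12  ]  bar@.131 [ 0.4419 -0.201   0.131 ]
  side pred 0.12 [362.1 233.7]
  side pred 0.131 [360.6 228. ]
  corners [[0.4659, -0.2066], [0.4605, -0.2184], [0.4205, -0.2017], [0.4248, -0.1899]] edge len [0.013  0.0433 0.0125 0.0444]
outlet @.03/.04 [0.5506 0.1566 0.03  ] [0.5471 0.1543 0.045 ]
outlet @.03/.04 [ 0.4898 -0.1835  0.03  ] [ 0.4873 -0.1802  0.045 ]
```

The triangulation settles it. The left cap's bar top is at z≈0.128 (high, so loose) and the right one is at 0.118 (home). The left housing is at about (0.498,0.151). Its outlet points to about +5°, and the cap bar lies at about -45°, so it sits about 50° clockwise of the outlet, inside the 42–72° range. Now I'll grip it.

```bash
cat >> h.py <<'E'
def down(deg):
    a=np.radians(deg)/2; return [0,np.cos(a),np.sin(a),0]
def st(l=""):
    o=readout.observe(); print(l,"t%.2f"%o["t"],o["tcp_pos"].round(4),"F",np.round(o["wrist_force"],1),"M",np.round(o["torque"],2),"w%.3f"%o["gripper_width"],"q",np.round(o["q"],3)); return o
E
python3 - <<'E'
from h import *
robot.move_to([.498,.151,.19],down(134.5)); st("above")
print(robot.move_l([.498,.151,.104],feed=.08,stop_force=8)); st("down")
robot.grab(8); st("grab")
for n in("side","top"): cv2.imwrite(f"pics/{n}1.png",camera(n))
s=cv2.imread("pics/side1.png")[130:240,240:370]; t=cv2.imread("pics/top1.png")[130:240,210:340]
cv2.imwrite("pics/c3.png",cv2.resize(np.hstack([s,t]),None,fx=3,fy=3,interpolation=2))
E
```

```text
above t1.82 [0.4979 0.1518 0.1901] F [-0.1 -0.3  0.1] M [-0.04  0.04  0.  ] w1.001 q [ 0.163  0.279  1.721  0.     1.141 -0.615]
False
down t3.05 [0.4985 0.1511 0.1045] F [-1.3  0.4 -0.2] M [ 0.04  0.02 -0.02] w0.998 q [ 0.162  0.389  1.812  0.     0.94  -0.615]
grab t4.17 [0.498 0.151 0.104] F [-0.3 -0.5 -0.2] M [-0.05  0.02  0.03] w0.159 q [ 0.162  0.389  1.813  0.     0.939 -0.615]
```

View pics/c3.png

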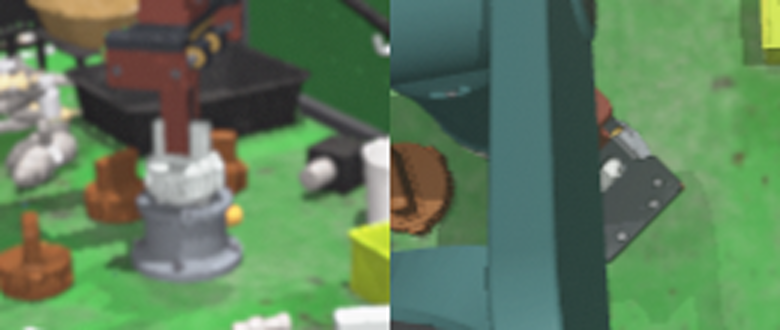

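The width reads 14.0 mm, which matches the bar, and side forces are negligible. Next: turn 50° anticlockwise, release so it drops, rise and look.

```bash
python3 - <<'E'
from h import *
q=np.array(readout.observe()["q"]); q0=q[5]
for d in(17,34,50):
    q[5]=q0-np.radians(d); robot.movej(q); st(f"turn{d}")
robot.gripper_open(); st("open")
robot.move_l([.498,.151,.2],feed=.15)
q=np.array(readout.observe()["q"]); q[0]+=.75; robot.movej(q); st("aside")
for n in("side","top"): cv2.imwrite(f"pics/{n}2.png",camera(n))
f=lambda i,x,y:cv2.resize(i[y:y+70,x:x+70],None,fx=5.5,fy=5.5,interpolation=2)
cv2.imwrite("pics/c4.png",np.hstack([f(cv2.imread("pics/top2.png"),238,150),f(cv2.imread("pics/side2.png"),268,160)]))
E
```

```text
turn17 t4.65 [0.4983 0.151  0.1043] F [-0.7 -0.1  2.5] M [-0.09  0.    0.06] w0.157 q [ 0.162  0.389  1.812 -0.     0.939 -0.908]
turn34 t5.03 [0.4976 0.151  0.1037] F [ 0.6  0.2 -1.4] M [0.01 0.03 0.01] w0.160 q [ 0.162  0.39   1.813  0.     0.939 -1.202]
turn50 t5.41 [0.4978 0.151  0.1038] F [ 0.1  0.4 -1.8] M [0.08 0.01 0.  ] w0.156 q [ 0.162  0.39   1.813  0.     0.939 -1.481]
open t6.61 [0.498 0.151 0.104] F [ 0.2  0.6 -0.3] M [ 0.07 -0.01  0.  ] w0.999 q [ 0.162  0.389  1.813  0.     0.939 -1.488]
aside t8.82 [0.2618 0.449  0.1992] F [ 0.1 -0.5  0.5] M [0.09 0.04 0.01] w1.001 q [ 9.100e-01  2.690e-01  1.710e+00 -1.000e-03  1.164e+00 -1.488e+00]
```

View pics/c4.png

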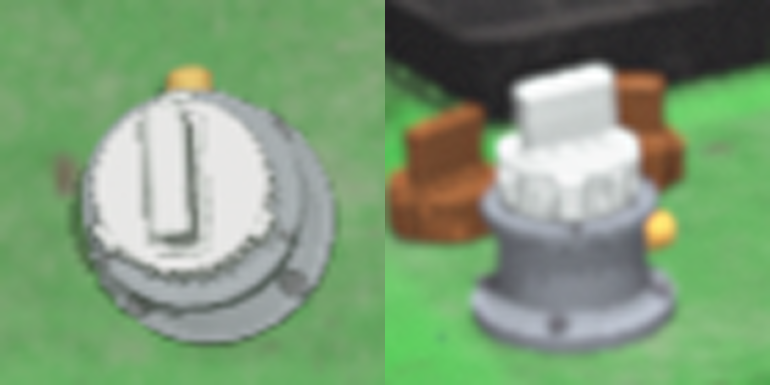

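After release the bar-top centre reads top (268.5,181.3) and side (300.4,175.1). The side row moved from 171.2 to 175.1, against a predicted 174.2 for z=0.120, so the cap has dropped onto the shoulder. The bar points along the outlet. Next: regrip lower and turn 50° clockwise.

```bash
python3 - <<'E'
from h import *
q=np.array(readout.observe()["q"]); q[0]-=.75; robot.movej(q)
robot.move_to([.498,.151,.19],down(184.5))
print(robot.move_l([.498,.151,.093],feed=.09,stop_force=8)); st("down")
robot.grab(8); st("grab")
q=np.array(readout.observe()["q"]); q0=q[5]
for d in(17,34,50):
    q[5]=q0+np.radians(d); robot.movej(q); st(f"turn{d}")
robot.gripper_open(); st("open")
robot.move_l([.498,.151,.2],feed=.15)
q=np.array(readout.observe()["q"]); q[0]+=.75; robot.movej(q); st("aside")
for n in("side","top"): cv2.imwrite(f"pics/{n}3.png",camera(n))
f=lambda i,x,y:cv2.resize(i[y:y+70,x:x+70],None,fx=5.5,fy=5.5,interpolation=2)
cv2.imwrite("pics/c5.png",np.hstack([f(cv2.imread("pics/top3.png"),238,150),f(cv2.imread("pics/side3.png"),268,160)]))
E
```

```text
False
down t11.82 [0.4985 0.1511 0.0935] F [1.3 0.3 0.1] M [ 0.04  0.02 -0.03] w1.000 q [ 0.162  0.405  1.822 -0.     0.914 -1.488]
grab t12.93 [0.498 0.151 0.093] F [-0.9 -0.3  0.8] M [-0.01  0.04  0.04] w0.161 q [ 0.162  0.405  1.823  0.     0.914 -1.488]
turn17 t13.32 [0.498 0.151 0.093] F [-0.5 -0.2 -1.1] M [ 0.02  0.02 -0.  ] w0.158 q [ 0.162  0.406  1.822 -0.     0.914 -1.195]
turn34 t13.70 [0.498 0.151 0.093] F [ 0.1 -0.2 -0. ] M [-0.01  0.06 -0.  ] w0.157 q [ 0.162  0.406  1.822 -0.     0.914 -0.9  ]
turn50 t14.07 [0.498 0.151 0.093] F [0.5 0.1 0.1] M [ 0.01  0.03 -0.04] w0.160 q [ 0.162  0.406  1.822 -0.     0.914 -0.622]
open t15.28 [0.4979 0.151  0.093 ] F [ 0.6  0.4 -0.2] M [0.   0.02 0.02] w1.000 q [ 0.162  0.405  1.823  0.     0.914 -0.615]
aside t17.56 [0.2618 0.4489 0.1991] F [ 0.4 -0.2  0.2] M [ 0.02 -0.03  0.04] w0.998 q [ 9.100e-01  2.690e-01  1.710e+00 -1.000e-03  1.164e+00 -6.150e-01]
```

View pics/c5.png

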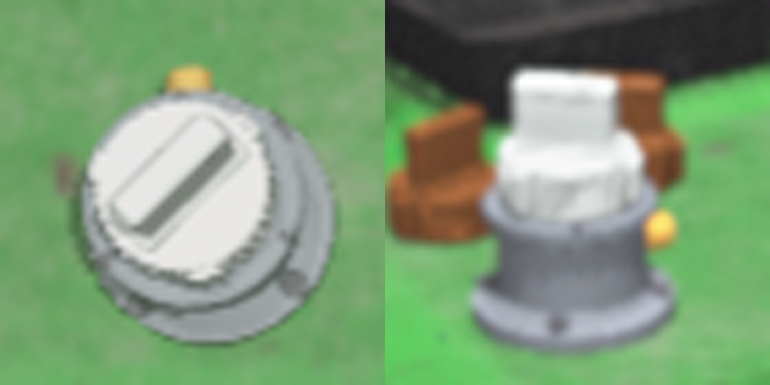

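The cap is now low (bar top row about 174 in the side view, versus 171 at the start), with its bar back at about -45°. At that same angle it stood high at the start, so it is now under the thread. The gripper is clear, so I'm handing in.

```bash
python3 -c "
from h import *
robot.hand_in(); print('ok')"
```

```text
the job is handed in; nothing more can be done
ok
```

The loose cap is started: it is down on the shoulder, turned under the thread and released. I handed the job in with the clock at about 17.6 s of the 38 s allowed.

- **Which cap:** I chose the left housing because its bar top measured z≈0.128. The other cap measured 0.118 (home), and I did not touch that housing.
- **What I did:** I pinched the grip bar at 8 N and turned it 50° anticlockwise. I then released it so it dropped about 11 mm, gripped it again lower down and turned it 50° clockwise. Then I let go and moved the arm aside.
- **Last checks:** The final pictures show the cap low, with its bar about 50° clockwise of the outlet, which is the angle where it stood high at the start. Wrist forces stayed under about 3 N in every reading, and the gripper is open and clear.
- **Uncertainty:** The angle relative to the housing comes from the pictures, good to about 5°, which is well inside the 31–62° range. I did not tug on the cap to test the catch. No check failed or disagreed.

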